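# Change over the ink-curing unit: finished puck out, signed pucks in, hood latched

### The job

Reload the ink-curing unit: the cured puck on its bed goes into the grey tray, and every puck from the cabinet's drawer, pulled out to its stop, is laid flat on the bed, side by side within its lips; the square ink pad stays in the drawer. Once all the pucks are in place, push the drawer fully home and push the amber hood shut until its latch clicks. Leave the other things on the table where they are.

Things in the scene. Friction and masses are not known exactly. Their poses are not given: they have to be found in the camera images.
- drawer_handle (a point): Centre of the drawer's handle: level dark steel bar 100 mm long (along y), 12 mm thick and high, 45 mm above the table, 32 mm clear of the drawer's front. x points into the cabinet, z up; the drawer slides out along -x. Pinch it across (along x) or hook it from above. The cabinet: low grey box 236 mm wide, 68 mm high, 200 mm deep behind the shut drawer's front.
- drawer (a joint): How far the drawer is out: 0 = shut, 0.168 m = at its stop. It takes about 2 N to slide and stays where it is left.
- drawer_floor (a point): Centre of the drawer's inner floor, 16 mm above the table, axes as the handle's; 128 mm along +x from the handle. Inside 160 mm (x +-0.080) by 210 mm (y +-0.105). Front panel (10 mm thick) and rear wall (6 mm) rise 48 and 40 mm above this floor, the side walls (4 mm thick) only 6 mm. At its stop the whole inside is clear of the cabinet.
- bed (a point): Centre of the curing unit's bed, on its surface, 46 mm above the table; x points from the front wall to the rear housing (the way the hood opens), z up. Bed 140 mm (x +-0.070) by 200 mm (y +-0.100), with a lip 6 mm high along both sides; front wall (6 mm thick) and rear housing rise 46 mm above it. The white base: 260 mm wide (y), 40 mm high, x -0.085 to +0.300.
- guard_handle (a point): Centre of the upright black tab on the sliding amber hood: 14 mm thick (along the slide, x), 70 mm wide (y), 40 mm high; the hood's flat top lies 20 mm below this point. Axes as the bed's. The hood's front edge is 30 mm before the tab, its top reaches 128 mm behind the tab. Shut, the tab is at x = -0.046 from the bed's centre.
- guard (a joint): How far the hood is open: 0 = shut and latched, up to 0.18 m; it moves along the bed's x (open = +x). About 2 N slides it; from 12 to 8 mm a spring catch resists with up to about 10 N; pushed past 5 mm it clicks and pulls the hood to 0. Opening it again takes as much. Open at the start, the bed free from above; hood's underside 50 mm above the bed.
- out_tray: Open grey plastic tray for finished goods, fixed to the table between the cabinet and the curing unit: 130 mm (x) by 110 mm (y), 22 mm high, walls and floor 4 mm; origin at the centre of its underside, z up.
- cured_center (a point): Centre of the cured puck, which lies on the bed of the curing unit at the start: a plain black rubber disc like the others, 40 mm across, 20 mm thick, 28 to 46 g; z is its axis.
- ink_pad_center (a point): Centre of a square black ink pad, 38 x 38 x 18 mm, that lies in the drawer among the pucks and belongs there.
- marker: Bystander: felt marker lying near the robot, 135 mm long, 17 mm thick.
- tape: Bystander: roll of tape lying flat, 84 mm across, 24 mm high, behind the grey tray.
- notes: Bystander: block of sticky notes, 51 x 51 x 18 mm.
- football: Bystander: football on a wooden stand, 280 mm long, 190 mm high, on the right.
- bottle1: Bystander: water bottle, 62 mm across, 190 mm high, on the left.
- bottle2: Bystander: water bottle, 62 mm across, 190 mm high, on the left.
- puck1_center (a point): Centre of a signed souvenir puck in the drawer: a plain black rubber disc 40 mm across, 20 mm thick, 28 to 46 g, lying flat; z is its axis. Three to five of puck1 to puck5 are present.
- puck2_center (a point): Centre of a signed souvenir puck in the drawer: a plain black rubber disc 40 mm across, 20 mm thick, 28 to 46 g, lying flat; z is its axis. Three to five of puck1 to puck5 are present.
- puck3_center (a point): Centre of a signed souvenir puck in the drawer: a plain black rubber disc 40 mm across, 20 mm thick, 28 to 46 g, lying flat; z is its axis. Three to five of puck1 to puck5 are present.
- puck4_center (a point): Centre of a signed souvenir puck in the drawer: a plain black rubber disc 40 mm across, 20 mm thick, 28 to 46 g, lying flat; z is its axis. Three to five of puck1 to puck5 are present.
- puck5_center (a point): Centre of a signed souvenir puck in the drawer: a plain black rubber disc 40 mm across, 20 mm thick, 28 to 46 g, lying flat; z is its axis. Three to five of puck1 to puck5 are present.
Things that resemble listed ones, but are neither listed nor needed, are in the scene too. Leave any blue or pink look-alike of the part that bears cured_center alone. There is more than one size of the out_tray; the one meant has the size given above.

How it is judged:
By the outcome, as a careful person would: the job done as asked, in the order asked, and still so for the second after the job is handed in, with the robot touching nothing.
Of puck1, puck2, puck3, puck4, puck5 only 3 to 5 are there at a start; the rules pass over those that are not, and their reading is None.
At some moment in a run one of puck1, puck2, puck3, puck4, puck5, cured may be knocked a few centimetres aside while the robot is not near it.
Once in a run the grip may slacken for a moment while it holds something.
It also fails if it takes over 210 s, if anything falls off the work surface, if the arm or the gripper's body presses on something with over 40 N, if the wrist force passes 120 N, or if a joint passes its speed limit or range.

### The arm

A 7-joint arm with a two-finger parallel gripper is mounted at the origin on the work surface. World frame = base frame: x ahead of the robot, y to its left, z up, the work surface at z = 0. Lengths are in m, angles in degrees, forces in N, time in s.
With the tool pointing down it reaches from about 0.425 to 1.025 m from the base axis. Payload 9.4 kg.
Tool frame: the origin (TCP) lies on the front face of the gripper's body, between the roots of the fingers; the fingertips stand 73 mm ahead of it and the grasp point (between the pads) lies 54 mm ahead of it; z points along the fingers, y is the line along which they close (so a half turn about z gives the same grasp; the last joint's range is limited). The gripper opens to 85 mm and grips with 20 to 120 N. Pads are 22 mm wide; open, the fingers measure 114 mm over their backs; the gripper's body (76 mm by 85 mm) begins 54 mm behind the grasp point. The pads swing forward as they close: fully open they stand 13 mm farther back than shut.
Start: joints at [-74.353, 34.337, -0.143, 91.639, 0.103, 54.024, -4.572], TCP at [0.248, 0.681, 0.304] pointing down, gripper open.
Joint ranges: [-147.43, 147.43], [-19.82, 112.94], [-74.19, 73.91], [6.32, 146.72], [-59.91, 239.91], [6.04, 106.73], [-150.56, 150.56]. Speed limits (degrees/s): [127.2, 127.2, 172.46, 172.46, 180, 180, 180].

### API

Orientations are given as [roll, pitch, yaw] about the fixed x, y, z axes, in that order (R = Rz(yaw) Ry(pitch) Rx(roll)).
In Python, from station import get_obs, camera, sign_off gives the robot as it stands.
- The arm moves only by the shell command python3 -m inch 'ROWS'. ROWS is JSON, a list of rows, each an object with "delta_pos": the shift along the tool's x, y, z in m, a list of three; "angular": the turn, a rotation vector about the tool's x, y, z in degrees, a list of three; "grip": the closure, from -1 (fully open) to 1 (shut), so that 0 is half open. In form: [{"delta_pos": [x, y, z], "angular": [rx, ry, rz], "grip": grip}, ...]. A call has 1 to 20 rows; each row shifts and turns the commanded pose from where the row before left it, along the tool's axes as they then stand; what a row does not reach is not made up. A row lasts 1/10 s, in which the tool goes at most 50 mm and 8.59 degrees, less where a joint would pass 70% of its speed; a pose out of reach is approached as far as the arm can. A call with a gripper value outside its range is refused whole. The fingers move at their own pace and stop on an object; the grip force is fixed at half the most. Time passes only in rows, so rows that do not move let the fingers close. It gives the time, the measured TCP pose, the force, the opening and the grip force at its end, in the units of the state.
- get_obs(): the state, without advancing time (a new reading comes with each control period).
- camera(name): name is "scene" or "top" or "wrist"; returns a dict with "image" (420x560x3 uint8, red, green, blue), "vertical_fov" (degrees; the focal length in pixels is half the picture's height over the tangent of half this angle, whatever the lens; pixels are square), "cx", "cy" (the principal point, pixels), "rvec" (rotation vector, rad) and "tvec" (3), from world to camera coordinates, as OpenCV has them; the wrist camera has in their place "tool_from_camera" (4x4, takes a point from camera to tool coordinates, whose origin is the TCP and whose axes are the flange's). Camera axes: x right, y down, z forward; pixel columns grow to the right and rows downward; lengths in m; the calibration is good to about 2 mm. A picture is of the moment at which its call begins: read the wrist's pose just before it. There is no depth.
- sign_off(): hands the job in; it is judged then, once.
The state is a dict: "t": time; "qpos": joint angles; "qd": joint speeds; "tau": joint torques, N m; "tool_pos": TCP position; "ee_rot": TCP orientation; "wrist_force": force on the tool from outside, world axes, zero at the start; "torque": the same for the moment, N m; "opening": finger opening in m; "finger_force": force on a finger pad.
Only numpy, scipy, OpenCV 4.12 (cv2) and the standard library are available. Lean on these libraries where they do the work, as an engineer would, in place of code of your own. Each camera call takes 0.05 s, during which the arm holds its last target. There are 200 camera calls.

## Working session

There is one attempt and no reset: what is moved stays moved. The work goes in short steps, Python scripts to look and compute and a shell command to move; the robot and the scene stay as the last step left them, time stands still between calls to the robot, and variables do not carry over. Pictures are saved under pics/ and viewed, at most 14 in all, crops included, and the job is handed in when it is done.

```bash
mkdir -p pics; ls; cat > h.py <<'E'
import numpy as np, cv2
from station import get_obs, camera
from scipy.spatial.transform import Rotation as R
def snap(name,fn=None):
    o=get_obs(); c=camera(name); 
    if fn: cv2.imwrite('pics/'+fn,c['image'][:,:,::-1])
    f=210/np.tan(np.radians(c['vertical_fov'])/2)
    K=np.array([[f,0,c['cx']],[0,f,c['cy']],[0,0,1]])
    if name=='wrist':
        T=np.eye(4);T[:3,:3]=R.from_euler('xyz',o['ee_rot'],degrees=True).as_matrix();T[:3,3]=o['tool_pos']
        M=T@np.array(c['tool_from_camera']); Rc=M[:3,:3]; C=M[:3,3]
    else:
        Rw=cv2.Rodrigues(np.array(c['rvec'],float))[0]; Rc=Rw.T; C=-Rw.T@np.array(c['tvec']).ravel()
    return c['image'],K,Rc,C
def w(px,z,K,Rc,C):
    px=np.atleast_2d(np.array(px,float)); d=(np.linalg.inv(K)@np.c_[px,np.ones(len(px))].T).T@Rc.T
    return C+d*((z-C[2])/d[:,2])[:,None]
def proj(P,K,Rc,C):
    p=(np.atleast_2d(P)-C)@Rc@K.T; return p[:,:2]/p[:,2:]
E
python3 - <<'E'
from h import *
for n in ('top','scene'):
    im,K,Rc,C=snap(n,n+'0.png'); print(n,K[0,0],C,Rc.round(3).tolist())
o=get_obs();print(o)
E
```

```text
pics
top 431.9891437840192 [ 0.22822269 -0.01992122  1.72806224] [[-0.006, -0.981, 0.196], [-1.0, 0.007, 0.002], [-0.003, -0.196, -0.981]]
scene 389.86182136641173 [1.1829289  0.87045035 0.84436299] [[-0.821, 0.316, -0.475], [0.571, 0.478, -0.668], [0.016, -0.82, -0.573]]
{'t': 0.1, 'qpos': array([-74.35220844,  34.38203053,  -0.14494714,  91.67586511,
         0.10223146,  54.02473202,  -4.57355389]), 'qd': array([-0.03434653, -0.08582356,  0.09272739, -0.10660484,  0.0358315 ,
        0.03513638, -0.08921831]), 'tau': array([ 4.68139115e-03, -7.77989244e+01,  1.56952556e+00, -2.58625764e+01,
        1.25410961e-02,  5.43051283e-03, -3.84005318e-05]), 'tool_pos': array([0.24836636, 0.68079084, 0.30307999]), 'ee_rot': array([-1.79917826e+02,  7.36946838e-03,  1.59958456e+02]), 'wrist_force': array([-0.33646189, -0.2202288 ,  0.62291333]), 'torque': array([ 0.02329703,  0.04609793, -0.04981474]), 'finger_force': 0.0, 'opening': 0.08532094558482724}
```

View pics/top0.png

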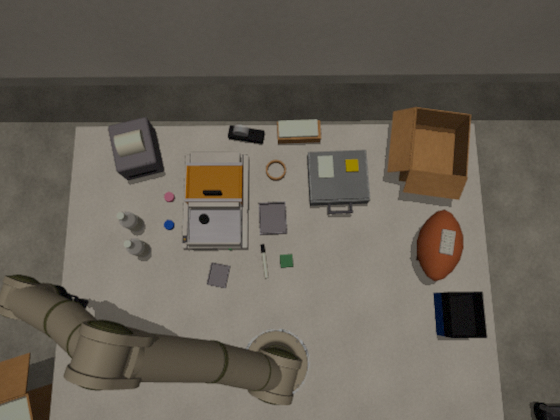

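View pics/scene0.png

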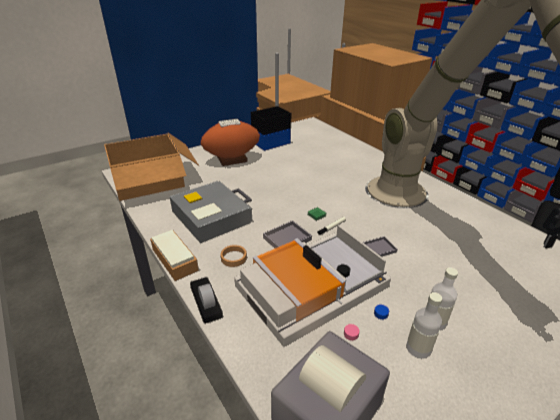

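Top view: the curing unit is at (215,200), with the cured puck at (204,219) and the hood tab at (212,192). The cabinet is at (338,178) with its handle at (340,210). There are two grey trays: A at (272,218), between cabinet and unit, and B at (218,275), near the robot and smaller. A fits the description by its place. The pink (169,197) and blue (169,225) pucks are look-alikes.

```bash
python3 - <<'E'
from h import *
im,K,Rc,C=snap('top')
cv2.imwrite('pics/crop1.png',cv2.resize(im[140:290,175:375],(800,600),interpolation=cv2.INTER_CUBIC)[:,:,::-1])
for n,p,z in [('handle',(340,210),.051),('trayA',(272,218),.022),('trayB',(218,275),.02),('cured',(204,219),.066),('tab',(212,192),.13)]:
    print(n,w(p,z,K,Rc,C).round(3))
E
```

```text
handle [[ 0.585 -0.258  0.051]]
trayA [[0.561 0.012 0.022]]
trayB [[0.334 0.225 0.02 ]]
cured [[0.55  0.278 0.066]]
tab [[0.642 0.239 0.13 ]]
```

View pics/crop1.png

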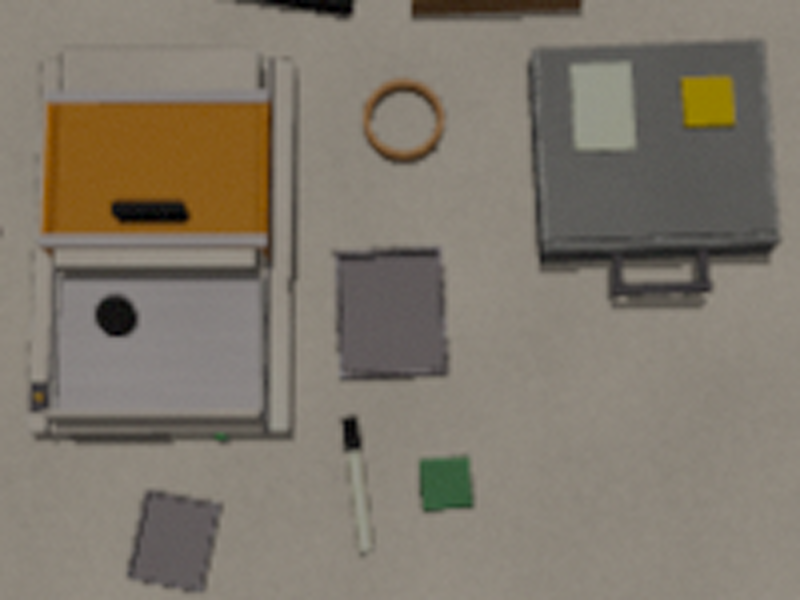

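The enlarged crop confirms tray A at (335-448, 248-378): it is larger than tray B at (130-220, 490-590). The cured puck is at crop (117,316), and the handle bar runs from (612,290) to (710,288).

```bash
python3 - <<'E'
from h import *
im,K,Rc,C=snap('top')
def q(n,pts,z):
    p=np.array(pts,float)/4+[175,140]-.4; print(n,w(p,z,K,Rc,C)[:,:2].round(3).tolist())
q('trayA',[(335,250),(440,248),(448,375),(340,378)],.022)
q('trayB',[(148,490),(222,504),(205,590),(130,578)],.015)
q('handle',[(612,290),(710,288)],.051)
q('cabtop',[(540,242),(776,236),(765,40),(533,48)],.068)
q('cured',[(117,316)],.066)
q('bedsurf',[(57,280),(264,280),(262,412),(54,412)],.046)
q('frontwalltop',[(50,416),(266,416)],.092)
q('base',[(35,436),(292,436),(296,60)],.04)
q('tabtop',[(112,205),(188,208),(188,220),(120,220)],.136)
E
```

```text
trayA [[0.627, 0.067], [0.628, -0.039], [0.498, -0.046], [0.495, 0.062]]
trayB [[0.386, 0.252], [0.371, 0.179], [0.288, 0.194], [0.3, 0.268]]
handle [[0.577, -0.209], [0.579, -0.306]]
cabtop [[0.623, -0.137], [0.627, -0.37], [0.83, -0.369], [0.824, -0.134]]
cured [[0.552, 0.279]]
bedsurf [[0.592, 0.343], [0.591, 0.137], [0.458, 0.137], [0.46, 0.341]]
frontwalltop [[0.45, 0.335], [0.448, 0.129]]
base [[0.437, 0.361], [0.435, 0.108], [0.823, 0.107]]
tabtop [[0.645, 0.274], [0.642, 0.201], [0.63, 0.201], [0.631, 0.266]]
```

```bash
python3 -m inch '[{"delta_pos":[0,0,-0.02],"angular":[0,0,-6.67],"grip":-1},{"delta_pos":[0,0,-0.02],"angular":[0,0,-6.67],"grip":-1},{"delta_pos":[0,0,-0.02],"angular":[0,0,-6.67],"grip":-1},{"delta_pos":[-0.025,-0.0335,0],"angular":[0,0,0],"grip":-1},{"delta_pos":[-0.025,-0.0335,0],"angular":[0,0,0],"grip":-1},{"delta_pos":[-0.025,-0.0335,0],"angular":[0,0,0],"grip":-1},{"delta_pos":[-0.025,-0.0335,0],"angular":[0,0,0],"grip":-1},{"delta_pos":[-0.025,-0.0335,0],"angular":[0,0,0],"grip":-1},{"delta_pos":[-0.025,-0.0335,0],"angular":[0,0,0],"grip":-1},{"delta_pos":[-0.025,-0.0335,0],"angular":[0,0,0],"grip":-1},{"delta_pos":[-0.025,-0.0335,0],"angular":[0,0,0],"grip":-1},{"delta_pos":[-0.025,-0.0335,0],"angular":[0,0,0],"grip":-1},{"delta_pos":[-0.025,-0.0335,0],"angular":[0,0,0],"grip":-1},{"delta_pos":[-0.025,-0.0335,0.03],"angular":[0,0,0],"grip":-1},{"delta_pos":[-0.025,-0.0335,0.03],"angular":[0,0,0],"grip":-1},{"delta_pos":[0,0,0.02],"angular":[0,0,0],"grip":-1},{"delta_pos":[0,0,0],"angular":[0,0,0],"grip":-1}]'
python3 - <<'E'
from h import *
im,K,Rc,C=snap('wrist','w1.png'); print(C,K[0,0],Rc.round(2).tolist())
print(proj([[.552,.279,.066]],K,Rc,C), get_obs()['qpos'])
E
```

```text
t: 1.9
tool_pos: [0.5464, 0.2789, 0.2829]
ee_rot: [-179.8, -0.2, 179.8]
wrist_force: [-0.6, -0.5, -0.2]
opening: 0.0853
finger_force: 0.0
[0.47174061 0.27955146 0.35196416] 373.22659228306287 [[0.0, 0.96, 0.29], [1.0, -0.0, -0.0], [-0.0, 0.29, -0.96]]
[[273.22016259 199.43394422]] [-30.52327742  27.98527844  -2.82062522 107.58891317   1.84690475
  44.62271698  55.61717418]
```

View pics/w1.png

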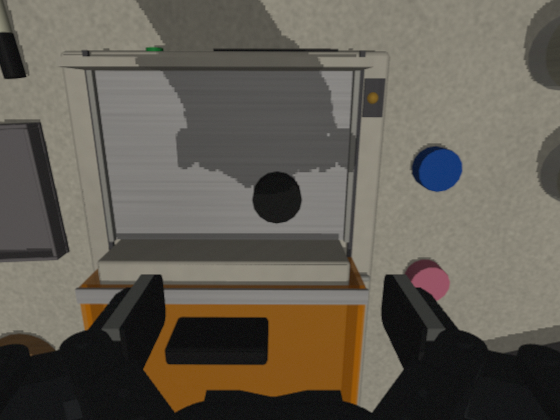

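The cured puck's top is centred at (277,197). The bed's side lips run at about x=97-115 and 350-355, and the rear housing meets the bed at row 236. The pink and blue look-alikes lie to the right of the unit.

```bash
python3 - <<'E'
from h import *
im,K,Rc,C=snap('wrist')
g=im.max(2); m=((g<40)*255).astype('uint8')[150:240,240:320]
n,l,s,c=cv2.connectedComponentsWithStats(m); i=1+s[1:,4].argmax(); p=c[i]+[240,150]; print(p,s[i])
print('puck',w(p,.066,K,Rc,C)); 
print('bed rear corners',w([(115,236),(347,236)],.046,K,Rc,C))
print('lips top inner',w([(93,72),(356,72)],.052,K,Rc,C)); print('tab top',w([(175,320),(268,320),(268,362),(168,362)],.14,K,Rc,C))
E
```

```text
[273.92788971 196.1378579 ] [  11   21   47   51 1886]
puck [[0.55006729 0.28159074 0.066     ]]
bed rear corners [[0.5920068  0.14139081 0.046     ]
 [0.59195737 0.34614332 0.046     ]]
lips top inner [[0.45610835 0.14395581 0.052     ]
 [0.45610182 0.34393278 0.052     ]]
tab top [[0.61450893 0.21625181 0.14      ]
 [0.61448609 0.27758289 0.14      ]
 [0.64766091 0.27745603 0.14      ]
 [0.64769145 0.20889933 0.14      ]]
```

```bash
python3 -m inch '[{"delta_pos":[-0.005,0.002,0.03],"angular":[0,0,0],"grip":-1},{"delta_pos":[0,0,0.04],"angular":[0,0,0],"grip":-1},{"delta_pos":[0,0,0.04],"angular":[0,0,0],"grip":-1},{"delta_pos":[0,0,0.03],"angular":[0,0,0],"grip":-1},{"delta_pos":[0,0,0.022],"angular":[0,0,0],"grip":-1},{"delta_pos":[0,0,0],"angular":[0,0,0],"grip":1},{"delta_pos":[0,0,0],"angular":[0,0,0],"grip":1},{"delta_pos":[0,0,0],"angular":[0,0,0],"grip":1},{"delta_pos":[0,0,0],"angular":[0,0,0],"grip":1},{"delta_pos":[0,0,0],"angular":[0,0,0],"grip":1},{"delta_pos":[0,0,0],"angular":[0,0,0],"grip":1},{"delta_pos":[0,0,0],"angular":[0,0,0],"grip":1},{"delta_pos":[0,0,-0.03],"angular":[0,0,0],"grip":1},{"delta_pos":[0,0,-0.03],"angular":[0,0,0],"grip":1},{"delta_pos":[0,0,-0.03],"angular":[0,0,0],"grip":1},{"delta_pos":[0,0,0],"angular":[0,0,0],"grip":1}]'
```

```text
t: 3.6
tool_pos: [0.5536, 0.2838, 0.2192]
ee_rot: [179.7, 0.4, 180.0]
wrist_force: [0.6, -0.1, -0.9]
opening: 0.0373
finger_force: 60.1
```

```bash
python3 -m inch '[{"delta_pos":[-0.008,-0.03,0],"angular":[0,0,0],"grip":1},{"delta_pos":[0,-0.035,0],"angular":[0,0,0],"grip":1},{"delta_pos":[0,-0.035,0],"angular":[0,0,0],"grip":1},{"delta_pos":[0,-0.035,0],"angular":[0,0,0],"grip":1},{"delta_pos":[0,-0.035,0],"angular":[0,0,0],"grip":1},{"delta_pos":[0,-0.035,0],"angular":[0,0,0],"grip":1},{"delta_pos":[0,-0.035,0],"angular":[0,0,0],"grip":1},{"delta_pos":[0,-0.033,0],"angular":[0,0,0],"grip":1},{"delta_pos":[0,0,0],"angular":[0,0,0],"grip":1},{"delta_pos":[0,0,0.03],"angular":[0,0,0],"grip":1},{"delta_pos":[0,0,0.03],"angular":[0,0,0],"grip":1},{"delta_pos":[0,0,0.03],"angular":[0,0,0],"grip":1},{"delta_pos":[0,0,0.02],"angular":[0,0,0],"grip":1},{"delta_pos":[0,0,0.012],"angular":[0,0,0],"grip":1},{"delta_pos":[0,0,0],"angular":[0,0,0],"grip":1}]'
```

```text
t: 5.1
tool_pos: [0.5593, 0.0104, 0.0906]
ee_rot: [180.0, -0.1, -180.0]
wrist_force: [-0.3, 0.2, -0.3]
opening: 0.0374
finger_force: 61.3
```

```bash
python3 -m inch '[{"delta_pos":[0,0,0.006],"angular":[0,0,0],"grip":1},{"delta_pos":[0,0,0],"angular":[0,0,0],"grip":1},{"delta_pos":[0,0,0],"angular":[0,0,0],"grip":-0.5},{"delta_pos":[0,0,0],"angular":[0,0,0],"grip":-0.5},{"delta_pos":[0,0,0],"angular":[0,0,0],"grip":-0.5},{"delta_pos":[0,0,0],"angular":[0,0,0],"grip":-0.5},{"delta_pos":[0,0,-0.03],"angular":[0,0,0],"grip":-0.5},{"delta_pos":[0,0,-0.03],"angular":[0,0,0],"grip":-0.5},{"delta_pos":[0,0,-0.03],"angular":[0,0,0],"grip":-0.5},{"delta_pos":[0,0,-0.03],"angular":[0,0,0],"grip":-0.5},{"delta_pos":[0,0,0],"angular":[0,0,0],"grip":-0.5}]'
python3 - <<'E'
from h import *
im,K,Rc,C=snap('wrist','w2.png')
E
python3 -m inch '[{"delta_pos":[0,0,0],"angular":[0,0,8.2],"grip":-0.5},{"delta_pos":[0,0,0],"angular":[0,0,8.2],"grip":-0.5},{"delta_pos":[0,0,0],"angular":[0,0,8.2],"grip":-0.5},{"delta_pos":[0,0,0],"angular":[0,0,8.2],"grip":-0.5},{"delta_pos":[0,0,0],"angular":[0,0,8.2],"grip":0.15},{"delta_pos":[0,0,0],"angular":[0,0,8.2],"grip":0.15},{"delta_pos":[0,0,0],"angular":[0,0,8.2],"grip":0.15},{"delta_pos":[0,0,0],"angular":[0,0,8.2],"grip":0.15},{"delta_pos":[0,0,0],"angular":[0,0,8.2],"grip":0.15},{"delta_pos":[0,0,0],"angular":[0,0,8.2],"grip":0.15},{"delta_pos":[0,0,0],"angular":[0,0,8],"grip":0.15},{"delta_pos":[-0.035,0,0],"angular":[0,0,0],"grip":0.15},{"delta_pos":[-0.035,0,0],"angular":[0,0,0],"grip":0.15},{"delta_pos":[-0.035,0,0],"angular":[0,0,0],"grip":0.15},{"delta_pos":[-0.035,0,0],"angular":[0,0,0],"grip":0.15},{"delta_pos":[-0.035,0,0],"angular":[0,0,0],"grip":0.15},{"delta_pos":[-0.035,0,0],"angular":[0,0,0],"grip":0.15},{"delta_pos":[-0.035,0.01,0],"angular":[0,0,0],"grip":0.15},{"delta_pos":[-0.023,0.009,0],"angular":[0,0,0],"grip":0.15},{"delta_pos":[0,0,0],"angular":[0,0,0],"grip":0.15}]'
python3 - <<'E'
from h import *
im,K,Rc,C=snap('wrist','w3.png')
a=cv2.imread('pics/w2.png');b=cv2.imread('pics/w3.png');cv2.imwrite('pics/w23.png',cv2.resize(np.hstack([a,b]),(800,300)))
E
```

```text
t: 6.2
tool_pos: [0.5611, 0.0098, 0.2093]
ee_rot: [180.0, 0.3, 179.9]
wrist_force: [0.7, 0.1, -0.8]
opening: 0.0644
finger_force: 0.0
t: 8.25
tool_pos: [0.5784, -0.2623, 0.2045]
ee_rot: [-180.0, 0.2, 89.7]
wrist_force: [-0.3, 0.7, 0.4]
opening: 0.0364
finger_force: 0.0
```

View pics/w23.png

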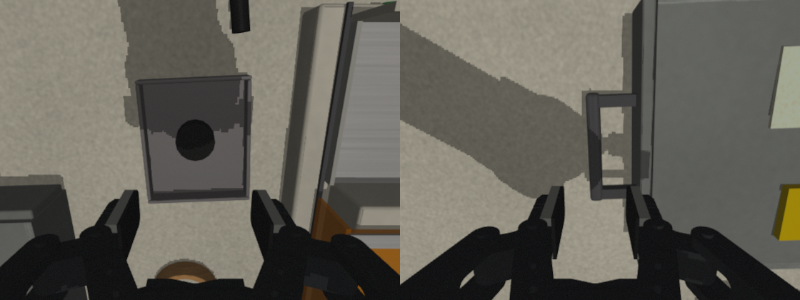

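The puck lies in the grey tray (left half, 195,140). In the right half the handle bar runs from (593,95) to (597,198).

```bash
python3 - <<'E'
from h import *
im,K,Rc,C=snap('wrist')
print(w([(193*1.4+1,95*1.4),(196.5*1.4,198*1.4)],.051,K,Rc,C), get_obs()['tool_pos'])
E
```

```text
[[ 0.57750253 -0.20699977  0.051     ]
 [ 0.5797338  -0.30096547  0.051     ]] [ 0.5778931  -0.25826596  0.20426851]
```

```bash
python3 -m inch '[{"delta_pos":[0.003,0.001,0.035],"angular":[0,0,0],"grip":0.15},{"delta_pos":[0,0,0.03],"angular":[0,0,0],"grip":0.15},{"delta_pos":[0,0,0.025],"angular":[0,0,0],"grip":0.15},{"delta_pos":[0,0,0.014],"angular":[0,0,0],"grip":0.15},{"delta_pos":[0,0,0],"angular":[0,0,0],"grip":1},{"delta_pos":[0,0,0],"angular":[0,0,0],"grip":1},{"delta_pos":[0,0,0],"angular":[0,0,0],"grip":1},{"delta_pos":[0,0,0],"angular":[0,0,0],"grip":1},{"delta_pos":[0,0,0],"angular":[0,0,0],"grip":1}]'
python3 -m inch '[{"delta_pos":[0,-0.005,0],"angular":[0,0,0],"grip":1},{"delta_pos":[0,-0.01,0],"angular":[0,0,0],"grip":1},{"delta_pos":[0,-0.01,0],"angular":[0,0,0],"grip":1},{"delta_pos":[-0.001,-0.01,0],"angular":[0,0,0],"grip":1},{"delta_pos":[0,-0.01,0],"angular":[0,0,0],"grip":1},{"delta_pos":[0,-0.01,0],"angular":[0,0,0],"grip":1},{"delta_pos":[-0.001,-0.01,0],"angular":[0,0,0],"grip":1},{"delta_pos":[0,-0.01,0],"angular":[0,0,0],"grip":1},{"delta_pos":[0,-0.01,0],"angular":[0,0,0],"grip":1},{"delta_pos":[-0.001,-0.01,0],"angular":[0,0,0],"grip":1},{"delta_pos":[0,-0.01,0],"angular":[0,0,0],"grip":1},{"delta_pos":[0,-0.01,0],"angular":[0,0,0],"grip":1},{"delta_pos":[0,-0.01,0],"angular":[0,0,0],"grip":1},{"delta_pos":[0,-0.01,0],"angular":[0,0,0],"grip":1},{"delta_pos":[0,-0.01,0],"angular":[0,0,0],"grip":1},{"delta_pos":[0,-0.01,0],"angular":[0,0,0],"grip":1},{"delta_pos":[0,-0.008,0],"angular":[0,0,0],"grip":1},{"delta_pos":[0,-0.005,0],"angular":[0,0,0],"grip":1},{"delta_pos":[0,0,0],"angular":[0,0,0],"grip":1}]'
```

```text
t: 9.25
tool_pos: [0.5783, -0.2544, 0.1015]
ee_rot: [-179.9, -0.1, 90.0]
wrist_force: [-6.9, 0.9, -10.8]
opening: 0.0108
finger_force: 58.9
t: 11.15
tool_pos: [0.4103, -0.2597, 0.1015]
ee_rot: [-180.0, 0.1, 89.8]
wrist_force: [-1.2, -3.3, -30.3]
opening: 0.0106
finger_force: 59.1
```

```bash
python3 -m inch '[{"delta_pos":[0,-0.003,0],"angular":[0,0,0],"grip":1},{"delta_pos":[0,-0.002,0],"angular":[0,0,0],"grip":1},{"delta_pos":[0,0,0],"angular":[0,0,0],"grip":1}]'
```

```text
t: 11.45
tool_pos: [0.4097, -0.2597, 0.1015]
ee_rot: [179.7, 0.2, 90.0]
wrist_force: [12.2, 0.7, -38.4]
opening: 0.0108
finger_force: 58.5
```

```bash
python3 -m inch '[{"delta_pos":[0,0.004,0],"angular":[0,0,0],"grip":1},{"delta_pos":[0,0,0],"angular":[0,0,0],"grip":0.15},{"delta_pos":[0,0,0],"angular":[0,0,0],"grip":0.15},{"delta_pos":[0,0,0],"angular":[0,0,0],"grip":0.15},{"delta_pos":[0,0,-0.02],"angular":[0,0,0],"grip":0.15},{"delta_pos":[0,0,-0.04],"angular":[0,0,0],"grip":0.15},{"delta_pos":[0,0,-0.04],"angular":[0,0,0],"grip":0.15},{"delta_pos":[-0.01,0.03,-0.04],"angular":[0,0,0],"grip":0},{"delta_pos":[-0.01,0.03,-0.04],"angular":[0,0,0],"grip":0},{"delta_pos":[-0.01,0.03,0],"angular":[0,0,0],"grip":0},{"delta_pos":[-0.01,0.03,0],"angular":[0,0,0],"grip":-0.2},{"delta_pos":[0,0,0],"angular":[0,0,0],"grip":-0.2}]'
python3 - <<'E'
from h import *
im,K,Rc,C=snap('wrist','w4.png'); cv2.imwrite('pics/w4b.png',cv2.resize(im,(800,600),interpolation=cv2.INTER_CUBIC)[:,:,::-1]); print(get_obs()['tool_pos'])
E
```

```text
t: 12.65
tool_pos: [0.5329, -0.2985, 0.2812]
ee_rot: [179.7, 0.1, 90.0]
wrist_force: [-0.6, 0.4, -0.2]
opening: 0.0511
finger_force: 0.0
[ 0.53040134 -0.29812919  0.2805528 ]
```

View pics/w4b.png

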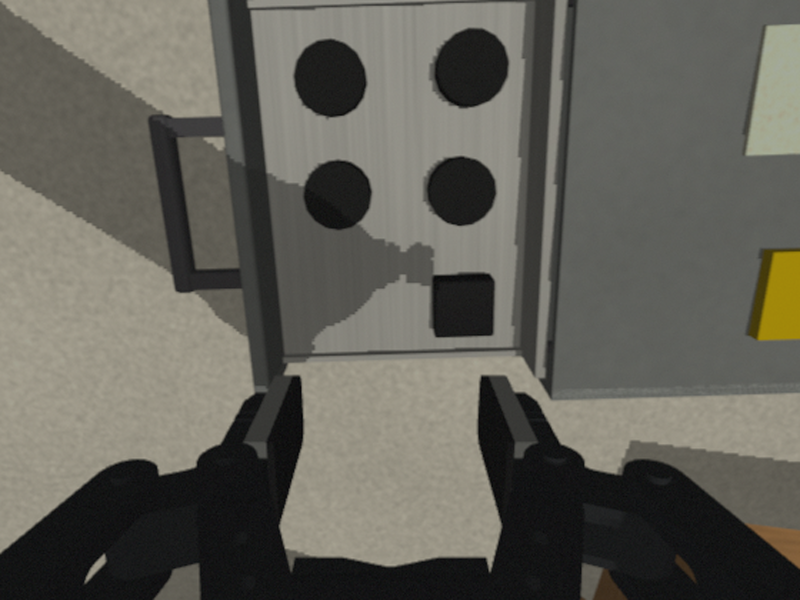

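The drawer is out to its stop and holds four round pucks, at (331,78), (471,68), (338,195) and (461,191). The square one at (463,305) is the ink pad, which stays. The whole floor is visible, so only four pucks are present.

```bash
cat > pk.py <<'E'
from h import *
def discs(z,roi=None,thr=45,save=None):
    im,K,Rc,C=snap('wrist',save); m=((im.max(2)<thr)*255).astype('uint8')
    m=cv2.morphologyEx(m,cv2.MORPH_OPEN,np.ones((5,5)))
    n,l,s,c=cv2.connectedComponentsWithStats(m)
    for i in range(1,n):
        x,y,ww,h,a=s[i]
        if 500<a<6000 and .6<ww/h<1.6:
            print(c[i].round(),(ww,h,a),'fill %.2f'%(a/ww/h),w(c[i],z,K,Rc,C)[0].round(4))
E
python3 -c "
from pk import *
print(get_obs()['tool_pos']);discs(.034)
im,K,Rc,C=snap('wrist')
print(w(np.array([[331,76],[472,66],[338,193],[462,189]])*.7,.036,K,Rc,C).round(4))"
```

```text
[ 0.53040134 -0.29812919  0.2805528 ]
[334.  48.] (np.int32(50), np.int32(54), np.int32(2142)) fill 0.79 [ 0.5787 -0.1895  0.034 ]
[235.  55.] (np.int32(49), np.int32(53), np.int32(2051)) fill 0.79 [ 0.5014 -0.1949  0.034 ]
[326. 134.] (np.int32(47), np.int32(47), np.int32(1754)) fill 0.79 [ 0.5758 -0.2557  0.034 ]
[240. 137.] (np.int32(46), np.int32(47), np.int32(1727)) fill 0.80 [ 0.5036 -0.2583  0.034 ]
[328. 214.] (np.int32(43), np.int32(44), np.int32(1795)) fill 0.95 [ 0.58   -0.3261  0.034 ]
[[ 0.4974 -0.1931  0.036 ]
 [ 0.574  -0.188   0.036 ]
 [ 0.4994 -0.256   0.036 ]
 [ 0.5712 -0.2537  0.036 ]]
```

```bash
python3 -m inch '[{"delta_pos":[0,0,0],"angular":[0,0,0],"grip":-0.2},{"delta_pos":[0,0,0],"angular":[0,0,0],"grip":-0.2},{"delta_pos":[0,0,0],"angular":[0,0,0],"grip":-0.2}]'; cat > pk.py <<'E'
from h import *
def discs(z,n=6,thr=45):
    out={};tp=[]
    for k in range(n):
        tp.append(get_obs()['tool_pos'])
        im,K,Rc,C=snap('wrist'); m=((im.max(2)<thr)*255).astype('uint8')
        m=cv2.morphologyEx(m,cv2.MORPH_OPEN,np.ones((5,5)))
        N,l,s,c=cv2.connectedComponentsWithStats(m)
        for i in range(1,N):
            x,y,ww,h,a=s[i]
            if 500<a<8000 and .6<ww/h<1.6 and a/ww/h>.72:
                p=w(c[i],z,K,Rc,C)[0][:2]; out.setdefault(tuple((c[i]/25).round()),[]).append(np.r_[p,a/ww/h])
    print('tcp',np.mean(tp,0).round(4),'sd',np.std(tp,0).round(4))
    for k,v in out.items(): print(k,len(v),np.mean(v,0).round(4))
E
python3 -c "
from pk import *
discs(.034)"
```

```text
t: 13.1
tool_pos: [0.5288, -0.2977, 0.2802]
ee_rot: [180.0, -0.0, 89.9]
wrist_force: [-0.1, -0.4, 0.2]
opening: 0.0513
finger_force: 0.0
tcp [ 0.5291 -0.2978  0.2801] sd [0.0002 0.     0.0001]
(np.float64(13.0), np.float64(2.0)) 6 [ 0.579  -0.1895  0.7863]
(np.float64(10.0), np.float64(2.0)) 1 [ 0.5017 -0.1949  0.78  ]
(np.float64(13.0), np.float64(5.0)) 6 [ 0.5762 -0.2558  0.7976]
(np.float64(10.0), np.float64(6.0)) 6 [ 0.504  -0.2583  0.8013]
(np.float64(13.0), np.float64(9.0)) 6 [ 0.5804 -0.3262  0.9564]
(np.float64(9.0), np.float64(2.0)) 5 [ 0.5017 -0.1949  0.7915]
```

```bash
python3 -m inch '[{"delta_pos":[0.035,-0.01,0.02],"angular":[0,0,0],"grip":-0.2},{"delta_pos":[0.035,-0.01,0.03],"angular":[0,0,0],"grip":-0.2},{"delta_pos":[0.033,-0.006,0.03],"angular":[0,0,0],"grip":-0.2},{"delta_pos":[0,0,0.02],"angular":[0,0,0],"grip":-0.2},{"delta_pos":[0,0,0],"angular":[0,0,0],"grip":-0.2},{"delta_pos":[0,0,0],"angular":[0,0,0],"grip":-0.2},{"delta_pos":[0,0,0],"angular":[0,0,0],"grip":-0.2}]'; python3 -c "
from pk import *
discs(.034,3)"
```

```text
t: 14.1
tool_pos: [0.504, -0.1959, 0.1811]
ee_rot: [179.9, 0.1, 89.9]
wrist_force: [0.6, -0.3, 0.5]
opening: 0.0512
finger_force: 0.0
tcp [ 0.504  -0.1958  0.1811] sd [0.0001 0.0001 0.    ]
(np.float64(16.0), np.float64(8.0)) 3 [ 0.5777 -0.1866  0.77  ]
(np.float64(11.0), np.float64(9.0)) 3 [ 0.5016 -0.1923  0.7757]
(np.float64(11.0), np.float64(12.0)) 3 [ 0.5039 -0.2539  0.8048]
```

```bash
python3 -m inch '[{"delta_pos":[0.003,-0.001,0.03],"angular":[0,0,0],"grip":-0.2},{"delta_pos":[0,0,0.03],"angular":[0,0,0],"grip":-0.2},{"delta_pos":[0,0,0.02],"angular":[0,0,0],"grip":-0.2},{"delta_pos":[0,0,0.009],"angular":[0,0,0],"grip":-0.2},{"delta_pos":[0,0,0],"angular":[0,0,0],"grip":-0.2},{"delta_pos":[0,0,0],"angular":[0,0,0],"grip":1},{"delta_pos":[0,0,0],"angular":[0,0,0],"grip":1},{"delta_pos":[0,0,0],"angular":[0,0,0],"grip":1},{"delta_pos":[0,0,0],"angular":[0,0,0],"grip":1},{"delta_pos":[0,0,0],"angular":[0,0,0],"grip":1},{"delta_pos":[0,0,-0.03],"angular":[0,0,0],"grip":1},{"delta_pos":[0,0,-0.035],"angular":[0,0,0],"grip":1},{"delta_pos":[0,0,-0.035],"angular":[0,0,0],"grip":1},{"delta_pos":[0,0,-0.03],"angular":[0,0,0],"grip":1},{"delta_pos":[0,0,0],"angular":[0,0,0],"grip":1},{"delta_pos":[0,0,0],"angular":[0,0,0],"grip":1}]'
```

```text
t: 15.85
tool_pos: [0.5027, -0.1918, 0.2222]
ee_rot: [179.9, 0.0, 90.0]
wrist_force: [0.0, -0.4, -1.4]
opening: 0.0374
finger_force: 60.3
```

```bash
python3 -m inch '[{"delta_pos":[0.03,0.001,0],"angular":[0,0,0],"grip":1},{"delta_pos":[0.036,0.001,0],"angular":[0,0,0],"grip":1},{"delta_pos":[0.036,0.001,0],"angular":[0,0,0],"grip":1},{"delta_pos":[0.036,0.001,0],"angular":[0,0,0],"grip":1},{"delta_pos":[0.036,0.001,0],"angular":[0,0,0],"grip":1},{"delta_pos":[0.036,0.002,0],"angular":[0,0,0],"grip":1},{"delta_pos":[0.036,0.002,0],"angular":[0,0,0],"grip":1},{"delta_pos":[0.036,0.002,0],"angular":[0,0,0],"grip":1},{"delta_pos":[0.036,0.002,0],"angular":[0,0,0],"grip":1},{"delta_pos":[0.036,0.002,0],"angular":[0,0,0],"grip":1},{"delta_pos":[0.036,0.002,0],"angular":[0,0,0],"grip":1},{"delta_pos":[0.036,0.002,0],"angular":[0,0,0],"grip":1},{"delta_pos":[0.036,0,0],"angular":[0,0,0],"grip":1},{"delta_pos":[0.036,0,0],"angular":[0,0,0],"grip":1},{"delta_pos":[0.005,0,0],"angular":[0,0,0],"grip":1},{"delta_pos":[0,0,0],"angular":[0,0,0],"grip":1},{"delta_pos":[0,0,0],"angular":[0,0,0],"grip":1},{"delta_pos":[0,0,0],"angular":[0,0,0],"grip":1}]'; python3 - <<'E'
from h import *
im,K,Rc,C=snap('wrist','w5.png'); print(get_obs()['tool_pos'])
E
```

```text
t: 17.65
tool_pos: [0.5219, 0.3093, 0.2208]
ee_rot: [-180.0, 0.1, 89.8]
wrist_force: [-0.0, -0.3, -0.4]
opening: 0.0378
finger_force: 60.3
[0.52199625 0.3095148  0.2210044 ]
```

View pics/w5.png

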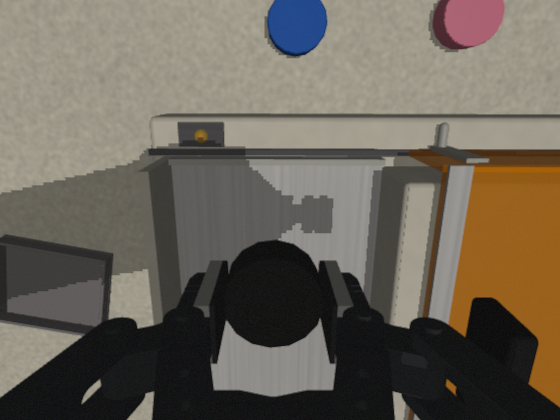

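The held puck is at (275,292), centred between the front wall (about x=170) and the rear housing (about 380). The bed's left lip is at row 157.

```bash
python3 - <<'E'
from h import *
im,K,Rc,C=snap('wrist')
print(w([(280,157)],.052,K,Rc,C),w([(172,165),(176,240)],.046,K,Rc,C),w([(378,165)],.046,K,Rc,C),w([(275,292)],.22-.076-.09+.056,K,Rc,C))
E
```

```text
[[0.52717902 0.34570331 0.052     ]] [[0.45597414 0.33951487 0.046     ]
 [0.45440796 0.28621958 0.046     ]] [[0.59199336 0.33928098 0.046     ]] [[0.52371536 0.28187295 0.11      ]]
```

```bash
python3 -m inch '[{"delta_pos":[0.001,0.001,0.03],"angular":[0,0,0],"grip":1},{"delta_pos":[0,0,0.03],"angular":[0,0,0],"grip":1},{"delta_pos":[0,0,0.02],"angular":[0,0,0],"grip":1},{"delta_pos":[0,0,0.012],"angular":[0,0,0],"grip":1},{"delta_pos":[0,0,0.005],"angular":[0,0,0],"grip":1},{"delta_pos":[0,0,0],"angular":[0,0,0],"grip":1},{"delta_pos":[0,0,0],"angular":[0,0,0],"grip":1}]'
```

```text
t: 18.45
tool_pos: [0.5232, 0.3122, 0.1249]
ee_rot: [179.9, -0.0, 89.9]
wrist_force: [-1.3, 1.0, 0.3]
opening: 0.0378
finger_force: 60.3
```

Drop 1-2 mm more, release, lift and return above puck B.

```bash
python3 -m inch '[{"delta_pos":[0,0,0.002],"angular":[0,0,0],"grip":1},{"delta_pos":[0,0,0],"angular":[0,0,0],"grip":-0.3},{"delta_pos":[0,0,0],"angular":[0,0,0],"grip":-0.3},{"delta_pos":[0,0,0],"angular":[0,0,0],"grip":-0.3},{"delta_pos":[0,0,0],"angular":[0,0,0],"grip":-0.3},{"delta_pos":[0,0,-0.03],"angular":[0,0,0],"grip":-0.3},{"delta_pos":[0,0,-0.035],"angular":[0,0,0],"grip":-0.3},{"delta_pos":[0,0,-0.035],"angular":[0,0,0],"grip":-0.3},{"delta_pos":[-0.03,0,0],"angular":[0,0,0],"grip":-0.3},{"delta_pos":[-0.03,0,0],"angular":[0,0,0],"grip":-0.3}]'
python3 -m inch '[{"delta_pos":[-0.037,0.005,0],"angular":[0,0,0],"grip":-0.15},{"delta_pos":[-0.037,0.005,0],"angular":[0,0,0],"grip":-0.15},{"delta_pos":[-0.037,0.005,0],"angular":[0,0,0],"grip":-0.15},{"delta_pos":[-0.037,0.005,0],"angular":[0,0,0],"grip":-0.15},{"delta_pos":[-0.037,0.005,0],"angular":[0,0,0],"grip":-0.15},{"delta_pos":[-0.037,0.005,0],"angular":[0,0,0],"grip":-0.15},{"delta_pos":[-0.037,0.005,0],"angular":[0,0,0],"grip":-0.15},{"delta_pos":[-0.037,0.005,0],"angular":[0,0,0],"grip":-0.15},{"delta_pos":[-0.037,0.005,0],"angular":[0,0,0],"grip":-0.15},{"delta_pos":[-0.037,0.005,0],"angular":[0,0,0],"grip":-0.15},{"delta_pos":[-0.037,0.004,0.02],"angular":[0,0,0],"grip":-0.15},{"delta_pos":[-0.031,0,0.02],"angular":[0,0,0],"grip":-0.15},{"delta_pos":[0,0,0],"angular":[0,0,0],"grip":-0.15},{"delta_pos":[0,0,0],"angular":[0,0,0],"grip":-0.15},{"delta_pos":[0,0,0],"angular":[0,0,0],"grip":-0.15},{"delta_pos":[0,0,0],"angular":[0,0,0],"grip":-0.15}]'
python3 -c "
from pk import *
discs(.034,3)"
```

```text
t: 19.45
tool_pos: [0.5228, 0.2527, 0.2232]
ee_rot: [179.9, -0.1, 90.1]
wrist_force: [-0.1, -1.4, 0.6]
opening: 0.0554
finger_force: 0.0
t: 21.05
tool_pos: [0.5769, -0.1844, 0.1826]
ee_rot: [180.0, -0.0, 90.1]
wrist_force: [-0.3, -0.5, 0.2]
opening: 0.049
finger_force: 0.0
tcp [ 0.5769 -0.1845  0.1826] sd [0.     0.0001 0.    ]
(np.float64(11.0), np.float64(9.0)) 3 [ 0.581  -0.1864  0.8023]
(np.float64(11.0), np.float64(13.0)) 3 [ 0.5783 -0.2512  0.8075]
```

```bash
python3 -m inch '[{"delta_pos":[-0.003,0.002,0.03],"angular":[0,0,0],"grip":-0.1},{"delta_pos":[0,0,0.03],"angular":[0,0,0],"grip":-0.1},{"delta_pos":[0,0,0.015],"angular":[0,0,0],"grip":-0.1},{"delta_pos":[0,0,0.0075],"angular":[0,0,0],"grip":-0.1},{"delta_pos":[0,0,0.0075],"angular":[0,0,0],"grip":-0.1},{"delta_pos":[0,0,0],"angular":[0,0,0],"grip":-0.1}]'
```

```text
t: 21.8
tool_pos: [0.5787, -0.1886, 0.0951]
ee_rot: [179.9, -0.1, 90.0]
wrist_force: [-9.0, 4.9, 27.6]
opening: 0.0468
finger_force: 13.8
```

```bash
python3 -m inch '[{"delta_pos":[0,0,-0.03],"angular":[0,0,0],"grip":-0.1},{"delta_pos":[0,0,-0.03],"angular":[0,0,0],"grip":-0.1},{"delta_pos":[0,0,0],"angular":[0,0,0],"grip":-0.1},{"delta_pos":[0,0,0],"angular":[0,0,0],"grip":-0.1}]'
python3 - <<'E'
from h import *
im,K,Rc,C=snap('wrist','w6.png'); print(get_obs()['tool_pos'])
E
```

```text
t: 22.2
tool_pos: [0.5791, -0.1887, 0.1534]
ee_rot: [179.8, 0.0, 90.0]
wrist_force: [0.2, -0.3, -0.4]
opening: 0.047
finger_force: 0.0
[ 0.57861434 -0.18855166  0.15245343]
```

View pics/w6.png

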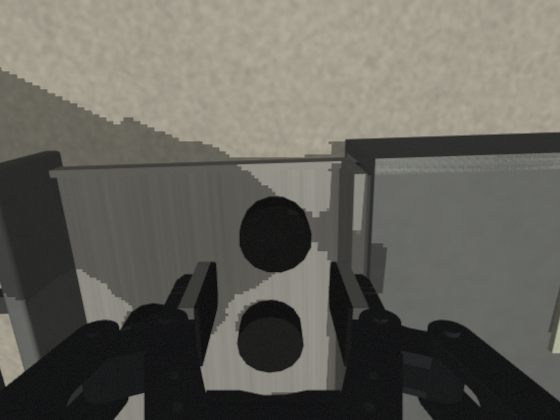

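The rear finger's outer side stands over the drawer's rear wall (sliver at x≈355-368). For this puck, at (275,233), I will turn the fingers across y.

```bash
python3 -m inch '[{"delta_pos":[0,0,-0.03],"angular":[0,0,0],"grip":-0.2},{"delta_pos":[0,0,0],"angular":[0,0,-8.2],"grip":-0.2},{"delta_pos":[0,0,0],"angular":[0,0,-8.2],"grip":-0.2},{"delta_pos":[0,0,0],"angular":[0,0,-8.2],"grip":-0.2},{"delta_pos":[0,0,0],"angular":[0,0,-8.2],"grip":-0.2},{"delta_pos":[0,0,0],"angular":[0,0,-8.2],"grip":-0.2},{"delta_pos":[0,0,0],"angular":[0,0,-8.2],"grip":-0.2},{"delta_pos":[0,0,0],"angular":[0,0,-8.2],"grip":-0.2},{"delta_pos":[0,0,0],"angular":[0,0,-8.2],"grip":-0.2},{"delta_pos":[0,0,0],"angular":[0,0,-8.2],"grip":-0.2},{"delta_pos":[0,0,0],"angular":[0,0,-8.2],"grip":-0.2},{"delta_pos":[0,0,0],"angular":[0,0,-8],"grip":-0.2},{"delta_pos":[0,0,0],"angular":[0,0,0],"grip":-0.2},{"delta_pos":[0,0,0],"angular":[0,0,0],"grip":-0.2},{"delta_pos":[0,0,0],"angular":[0,0,0],"grip":-0.2}]'
python3 -c "
from pk import *
discs(.034,3)"
```

```text
t: 23.75
tool_pos: [0.5783, -0.1888, 0.1816]
ee_rot: [180.0, -0.0, 179.8]
wrist_force: [-0.3, 0.5, -0.2]
opening: 0.0511
finger_force: 0.0
tcp [ 0.5784 -0.1887  0.1817] sd [0.     0.0001 0.0001]
(np.float64(6.0), np.float64(4.0)) 3 [ 0.5042 -0.2571  0.7843]
(np.float64(7.0), np.float64(9.0)) 3 [ 0.5754 -0.2545  0.7697]
(np.float64(11.0), np.float64(9.0)) 3 [ 0.5782 -0.1892  0.8078]
(np.float64(2.0), np.float64(9.0)) 3 [ 0.579  -0.3238  0.8512]
```

```bash
python3 -m inch '[{"delta_pos":[0,0,0.03],"angular":[0,0,0],"grip":-0.15},{"delta_pos":[0,0,0.03],"angular":[0,0,0],"grip":-0.15},{"delta_pos":[0,0,0.015],"angular":[0,0,0],"grip":-0.15},{"delta_pos":[0,0,0.0075],"angular":[0,0,0],"grip":-0.15},{"delta_pos":[0,0,0.0065],"angular":[0,0,0],"grip":-0.15},{"delta_pos":[0,0,0],"angular":[0,0,0],"grip":-0.15}]'
```

```text
t: 24.5
tool_pos: [0.5785, -0.1888, 0.093]
ee_rot: [-180.0, -0.0, 180.0]
wrist_force: [-0.1, 1.0, 0.3]
opening: 0.049
finger_force: 0.0
```

```bash
python3 -m inch '[{"delta_pos":[0,0,0],"angular":[0,0,0],"grip":1},{"delta_pos":[0,0,0],"angular":[0,0,0],"grip":1},{"delta_pos":[0,0,0],"angular":[0,0,0],"grip":1},{"delta_pos":[0,0,0],"angular":[0,0,0],"grip":1},{"delta_pos":[0,0,0],"angular":[0,0,0],"grip":1},{"delta_pos":[0,0,-0.03],"angular":[0,0,0],"grip":1},{"delta_pos":[0,0,-0.035],"angular":[0,0,0],"grip":1},{"delta_pos":[0,0,-0.035],"angular":[0,0,0],"grip":1},{"delta_pos":[0,0,-0.03],"angular":[0,0,8.2],"grip":1},{"delta_pos":[0,0,0],"angular":[0,0,8.2],"grip":1},{"delta_pos":[0,0,0],"angular":[0,0,8.2],"grip":1},{"delta_pos":[0,0,0],"angular":[0,0,8.2],"grip":1},{"delta_pos":[0,0,0],"angular":[0,0,8.2],"grip":1},{"delta_pos":[0,0,0],"angular":[0,0,8.2],"grip":1},{"delta_pos":[0,0,0],"angular":[0,0,8.2],"grip":1},{"delta_pos":[0,0,0],"angular":[0,0,8.2],"grip":1},{"delta_pos":[0,0,0],"angular":[0,0,8.2],"grip":1},{"delta_pos":[0,0,0],"angular":[0,0,8.2],"grip":1},{"delta_pos":[0,0,0],"angular":[0,0,8],"grip":1},{"delta_pos":[0,0,0],"angular":[0,0,0],"grip":1}]'
```

```text
t: 26.5
tool_pos: [0.5784, -0.1884, 0.2231]
ee_rot: [-180.0, 0.0, 89.9]
wrist_force: [0.1, -0.4, 0.4]
opening: 0.0375
finger_force: 60.2
```

```bash
python3 -m inch '[{"delta_pos":[0.036,-0.005,0],"angular":[0,0,0],"grip":1},{"delta_pos":[0.036,-0.005,0],"angular":[0,0,0],"grip":1},{"delta_pos":[0.036,-0.005,0],"angular":[0,0,0],"grip":1},{"delta_pos":[0.036,-0.005,0],"angular":[0,0,0],"grip":1},{"delta_pos":[0.036,-0.005,0],"angular":[0,0,0],"grip":1},{"delta_pos":[0.036,-0.005,0],"angular":[0,0,0],"grip":1},{"delta_pos":[0.036,-0.005,0],"angular":[0,0,0],"grip":1},{"delta_pos":[0.036,-0.005,0],"angular":[0,0,0],"grip":1},{"delta_pos":[0.036,-0.005,0],"angular":[0,0,0],"grip":1},{"delta_pos":[0.036,-0.005,0],"angular":[0,0,0],"grip":1},{"delta_pos":[0.036,-0.005,0],"angular":[0,0,0],"grip":1},{"delta_pos":[0.036,0,0],"angular":[0,0,0],"grip":1},{"delta_pos":[0.0225,0,0],"angular":[0,0,0],"grip":1},{"delta_pos":[0,0,0],"angular":[0,0,0],"grip":1},{"delta_pos":[0,0,0],"angular":[0,0,0],"grip":1},{"delta_pos":[0,0,0],"angular":[0,0,0],"grip":1},{"delta_pos":[0,0,0],"angular":[0,0,0],"grip":1}]'; python3 - <<'E'
from h import *
im,K,Rc,C=snap('wrist','w7.png'); print(get_obs()['tool_pos'],proj([[.523,.312,.066]],K,Rc,C))
E
```

```text
t: 28.2
tool_pos: [0.5239, 0.2643, 0.2232]
ee_rot: [180.0, 0.0, 89.9]
wrist_force: [0.0, 0.1, -0.2]
opening: 0.0377
finger_force: 60.2
[0.52390948 0.26452944 0.22322686] [[270.38063001 141.30489626]]
```

View pics/w7.png

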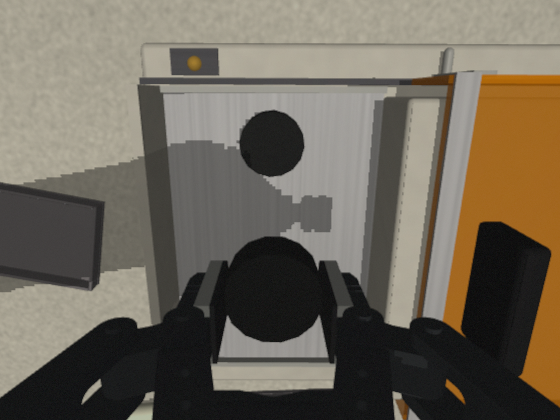

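The first puck lies flat on the bed at (271,143). The second is in the gripper at (272,290), next to it with a clear gap.

```bash
python3 -m inch '[{"delta_pos":[0,0,0.03],"angular":[0,0,0],"grip":1},{"delta_pos":[0,0,0.03],"angular":[0,0,0],"grip":1},{"delta_pos":[0,0,0.02],"angular":[0,0,0],"grip":1},{"delta_pos":[0,0,0.012],"angular":[0,0,0],"grip":1},{"delta_pos":[0,0,0.008],"angular":[0,0,0],"grip":1},{"delta_pos":[0,0,0],"angular":[0,0,0],"grip":1},{"delta_pos":[0,0,0],"angular":[0,0,0],"grip":-0.3},{"delta_pos":[0,0,0],"angular":[0,0,0],"grip":-0.3},{"delta_pos":[0,0,0],"angular":[0,0,0],"grip":-0.3},{"delta_pos":[0,0,0],"angular":[0,0,0],"grip":-0.3},{"delta_pos":[0,0,-0.03],"angular":[0,0,0],"grip":-0.3},{"delta_pos":[0,0,-0.035],"angular":[0,0,0],"grip":-0.3},{"delta_pos":[0,0,-0.035],"angular":[0,0,0],"grip":-0.3},{"delta_pos":[-0.03,0,0],"angular":[0,0,0],"grip":-0.3},{"delta_pos":[-0.03,0,0],"angular":[0,0,0],"grip":-0.3}]'
python3 -m inch '[{"delta_pos":[-0.038,0.005,0],"angular":[0,0,0],"grip":-0.15},{"delta_pos":[-0.038,0.005,0],"angular":[0,0,0],"grip":-0.15},{"delta_pos":[-0.038,0.005,0],"angular":[0,0,0],"grip":-0.15},{"delta_pos":[-0.038,0.005,0],"angular":[0,0,0],"grip":-0.15},{"delta_pos":[-0.038,0.005,0],"angular":[0,0,0],"grip":-0.15},{"delta_pos":[-0.038,0.005,0],"angular":[0,0,0],"grip":-0.15},{"delta_pos":[-0.038,0.005,0],"angular":[0,0,0],"grip":-0.15},{"delta_pos":[-0.038,0.005,0],"angular":[0,0,0],"grip":-0.15},{"delta_pos":[-0.038,0.005,0],"angular":[0,0,0],"grip":-0.15},{"delta_pos":[-0.038,0.005,0],"angular":[0,0,0],"grip":-0.15},{"delta_pos":[-0.038,0.002,0],"angular":[0,0,0],"grip":-0.15},{"delta_pos":[-0.038,0,0],"angular":[0,0,0],"grip":-0.15},{"delta_pos":[0,0,0],"angular":[0,0,0],"grip":-0.15},{"delta_pos":[0,0,0],"angular":[0,0,0],"grip":-0.15}]'
python3 -m inch '[{"delta_pos":[0,0,0.01],"angular":[0,0,-8.2],"grip":-0.2},{"delta_pos":[0,0,0.01],"angular":[0,0,-8.2],"grip":-0.2},{"delta_pos":[0,0,0.01],"angular":[0,0,-8.2],"grip":-0.2},{"delta_pos":[0,0,0.01],"angular":[0,0,-8.2],"grip":-0.2},{"delta_pos":[0,0,0],"angular":[0,0,-8.2],"grip":-0.2},{"delta_pos":[0,0,0],"angular":[0,0,-8.2],"grip":-0.2},{"delta_pos":[0,0,0],"angular":[0,0,-8.2],"grip":-0.2},{"delta_pos":[0,0,0],"angular":[0,0,-8.2],"grip":-0.2},{"delta_pos":[0,0,0],"angular":[0,0,-8.2],"grip":-0.2},{"delta_pos":[0,0,0],"angular":[0,0,-8.2],"grip":-0.2},{"delta_pos":[0,0,0],"angular":[0,0,-8],"grip":-0.2},{"delta_pos":[0,0,0],"angular":[0,0,0],"grip":-0.2},{"delta_pos":[0,0,0],"angular":[0,0,0],"grip":-0.2},{"delta_pos":[0,0,0],"angular":[0,0,0],"grip":-0.2}]'
python3 -c "
from pk import *
discs(.034,3)"
```

```text
t: 29.75
tool_pos: [0.5238, 0.2063, 0.2243]
ee_rot: [179.9, -0.1, 90.1]
wrist_force: [0.0, -0.1, -0.3]
opening: 0.0558
finger_force: 0.0
t: 31.15
tool_pos: [0.5749, -0.2512, 0.2229]
ee_rot: [-180.0, -0.0, 89.8]
wrist_force: [0.5, 0.8, -0.2]
opening: 0.0492
finger_force: 0.0
t: 32.55
tool_pos: [0.5755, -0.2496, 0.1831]
ee_rot: [180.0, -0.0, 179.8]
wrist_force: [-0.3, 0.6, -0.4]
opening: 0.0513
finger_force: 0.0
tcp [ 0.5755 -0.2497  0.1831] sd [0.     0.0001 0.    ]
(np.float64(10.0), np.float64(4.0)) 3 [ 0.5044 -0.2591  0.7886]
(np.float64(10.0), np.float64(9.0)) 3 [ 0.5756 -0.2566  0.7884]
(np.float64(6.0), np.float64(9.0)) 3 [ 0.5791 -0.3265  0.8791]
```

```bash
python3 -m inch '[{"delta_pos":[0,-0.006,0.03],"angular":[0,0,0],"grip":-0.2},{"delta_pos":[0,0,0.03],"angular":[0,0,0],"grip":-0.2},{"delta_pos":[0,0,0.015],"angular":[0,0,0],"grip":-0.2},{"delta_pos":[0,0,0.0075],"angular":[0,0,0],"grip":-0.2},{"delta_pos":[0,0,0.0075],"angular":[0,0,0],"grip":-0.2},{"delta_pos":[0,0,0],"angular":[0,0,0],"grip":-0.2}]'
python3 -m inch '[{"delta_pos":[0,0,0],"angular":[0,0,0],"grip":1},{"delta_pos":[0,0,0],"angular":[0,0,0],"grip":1},{"delta_pos":[0,0,0],"angular":[0,0,0],"grip":1},{"delta_pos":[0,0,0],"angular":[0,0,0],"grip":1},{"delta_pos":[0,0,0],"angular":[0,0,0],"grip":1},{"delta_pos":[0,0,-0.03],"angular":[0,0,0],"grip":1},{"delta_pos":[0,0,-0.035],"angular":[0,0,0],"grip":1},{"delta_pos":[0,0,-0.035],"angular":[0,0,0],"grip":1},{"delta_pos":[0,0,-0.03],"angular":[0,0,8.2],"grip":1},{"delta_pos":[0,0,0],"angular":[0,0,8.2],"grip":1},{"delta_pos":[0,0,0],"angular":[0,0,8.2],"grip":1},{"delta_pos":[0,0,0],"angular":[0,0,8.2],"grip":1},{"delta_pos":[0,0,0],"angular":[0,0,8.2],"grip":1},{"delta_pos":[0,0,0],"angular":[0,0,8.2],"grip":1},{"delta_pos":[0,0,0],"angular":[0,0,8.2],"grip":1},{"delta_pos":[0,0,0],"angular":[0,0,8.2],"grip":1},{"delta_pos":[0,0,0],"angular":[0,0,8.2],"grip":1},{"delta_pos":[0,0,0],"angular":[0,0,8.2],"grip":1},{"delta_pos":[0,0,0],"angular":[0,0,8],"grip":1},{"delta_pos":[0,0,0],"angular":[0,0,0],"grip":1}]'
```

```text
t: 33.3
tool_pos: [0.5755, -0.2562, 0.0928]
ee_rot: [180.0, -0.0, 180.0]
wrist_force: [-0.7, -0.2, -0.2]
opening: 0.0512
finger_force: 0.0
t: 35.3
tool_pos: [0.5754, -0.2559, 0.2231]
ee_rot: [-180.0, 0.0, 89.9]
wrist_force: [-0.0, -0.1, -0.9]
opening: 0.0374
finger_force: 60.2
```

```bash
python3 -m inch '[{"delta_pos":[0.036,-0.005,0],"angular":[0,0,0],"grip":1},{"delta_pos":[0.036,-0.005,0],"angular":[0,0,0],"grip":1},{"delta_pos":[0.036,-0.005,0],"angular":[0,0,0],"grip":1},{"delta_pos":[0.036,-0.005,0],"angular":[0,0,0],"grip":1},{"delta_pos":[0.036,-0.005,0],"angular":[0,0,0],"grip":1},{"delta_pos":[0.036,-0.005,0],"angular":[0,0,0],"grip":1},{"delta_pos":[0.036,-0.005,0],"angular":[0,0,0],"grip":1},{"delta_pos":[0.036,-0.005,0],"angular":[0,0,0],"grip":1},{"delta_pos":[0.036,-0.005,0],"angular":[0,0,0],"grip":1},{"delta_pos":[0.036,-0.005,0],"angular":[0,0,0],"grip":1},{"delta_pos":[0.036,-0.001,0],"angular":[0,0,0],"grip":1},{"delta_pos":[0.036,0,0],"angular":[0,0,0],"grip":1},{"delta_pos":[0.036,0,0],"angular":[0,0,0],"grip":1},{"delta_pos":[0.008,0,0],"angular":[0,0,0],"grip":1},{"delta_pos":[0,0,0],"angular":[0,0,0],"grip":1},{"delta_pos":[0,0,0],"angular":[0,0,0],"grip":1},{"delta_pos":[0,0,0],"angular":[0,0,0],"grip":1},{"delta_pos":[0,0,0],"angular":[0,0,0],"grip":1}]'; python3 -c "
from pk import *
discs(.064,3,40)
im,K,Rc,C=snap('wrist','w8.png')"
```

```text
t: 37.1
tool_pos: [0.5249, 0.2182, 0.2232]
ee_rot: [180.0, 0.0, 89.9]
wrist_force: [-0.5, 0.4, 0.6]
opening: 0.0375
finger_force: 60.2
tcp [0.5249 0.2185 0.2232] sd [0.     0.0002 0.    ]
(np.float64(11.0), np.float64(3.0)) 3 [0.5236 0.3102 0.7764]
(np.float64(11.0), np.float64(6.0)) 3 [0.5245 0.2644 0.7832]
```

View pics/w8.png

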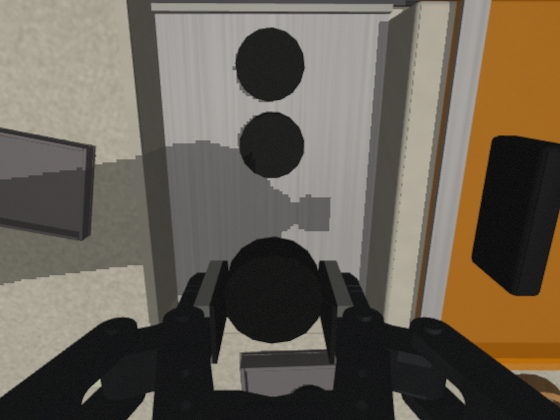

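Two pucks are in line on the bed at (270,65) and (272,145), and the third is held above its slot.

```bash
python3 -m inch '[{"delta_pos":[0,0,0.03],"angular":[0,0,0],"grip":1},{"delta_pos":[0,0,0.03],"angular":[0,0,0],"grip":1},{"delta_pos":[0,0,0.02],"angular":[0,0,0],"grip":1},{"delta_pos":[0,0,0.012],"angular":[0,0,0],"grip":1},{"delta_pos":[0,0,0.008],"angular":[0,0,0],"grip":1},{"delta_pos":[0,0,0],"angular":[0,0,0],"grip":1},{"delta_pos":[0,0,0],"angular":[0,0,0],"grip":-0.3},{"delta_pos":[0,0,0],"angular":[0,0,0],"grip":-0.3},{"delta_pos":[0,0,0],"angular":[0,0,0],"grip":-0.3},{"delta_pos":[0,0,0],"angular":[0,0,0],"grip":-0.3},{"delta_pos":[0,0,-0.03],"angular":[0,0,0],"grip":-0.3},{"delta_pos":[0,0,-0.035],"angular":[0,0,0],"grip":-0.3},{"delta_pos":[0,0,-0.035],"angular":[0,0,0],"grip":-0.3},{"delta_pos":[-0.03,0,0],"angular":[0,0,0],"grip":-0.3},{"delta_pos":[-0.03,0,0],"angular":[0,0,0],"grip":-0.3}]'
python3 -m inch '[{"delta_pos":[-0.038,-0.003,0],"angular":[0,0,0],"grip":-0.2},{"delta_pos":[-0.038,-0.003,0],"angular":[0,0,0],"grip":-0.2},{"delta_pos":[-0.038,-0.003,0],"angular":[0,0,0],"grip":-0.2},{"delta_pos":[-0.038,-0.003,0],"angular":[0,0,0],"grip":-0.2},{"delta_pos":[-0.038,-0.003,0],"angular":[0,0,0],"grip":-0.2},{"delta_pos":[-0.038,-0.003,0],"angular":[0,0,0],"grip":-0.2},{"delta_pos":[-0.038,-0.003,0],"angular":[0,0,0],"grip":-0.2},{"delta_pos":[-0.038,0,0],"angular":[0,0,0],"grip":-0.2},{"delta_pos":[-0.038,0,0],"angular":[0,0,0],"grip":-0.2},{"delta_pos":[-0.038,0,0.02],"angular":[0,0,0],"grip":-0.2},{"delta_pos":[-0.036,0,0.02],"angular":[0,0,0],"grip":-0.2},{"delta_pos":[0,0,0],"angular":[0,0,0],"grip":-0.2},{"delta_pos":[0,0,0],"angular":[0,0,0],"grip":-0.2},{"delta_pos":[0,0,0],"angular":[0,0,0],"grip":-0.2},{"delta_pos":[0,0,0],"angular":[0,0,0],"grip":-0.2}]'
python3 -c "
from pk import *
discs(.034,3)"
```

```text
t: 38.8
tool_pos: [0.5249, 0.1603, 0.2243]
ee_rot: [179.9, -0.1, 90.1]
wrist_force: [1.2, -0.6, -1.0]
opening: 0.0555
finger_force: 0.0
t: 40.3
tool_pos: [0.5039, -0.2548, 0.1836]
ee_rot: [180.0, -0.0, 90.1]
wrist_force: [-0.2, 0.1, 0.1]
opening: 0.051
finger_force: 0.0
tcp [ 0.5039 -0.2549  0.1836] sd [0.     0.0001 0.    ]
(np.float64(11.0), np.float64(9.0)) 3 [ 0.5051 -0.2563  0.7936]
```

```bash
python3 -m inch '[{"delta_pos":[-0.002,0.001,0.03],"angular":[0,0,0],"grip":-0.2},{"delta_pos":[0,0,0.03],"angular":[0,0,0],"grip":-0.2},{"delta_pos":[0,0,0.015],"angular":[0,0,0],"grip":-0.2},{"delta_pos":[0,0,0.0075],"angular":[0,0,0],"grip":-0.2},{"delta_pos":[0,0,0.0075],"angular":[0,0,0],"grip":-0.2},{"delta_pos":[0,0,0],"angular":[0,0,0],"grip":-0.2}]'
python3 -m inch '[{"delta_pos":[0,0,0],"angular":[0,0,0],"grip":1},{"delta_pos":[0,0,0],"angular":[0,0,0],"grip":1},{"delta_pos":[0,0,0],"angular":[0,0,0],"grip":1},{"delta_pos":[0,0,0],"angular":[0,0,0],"grip":1},{"delta_pos":[0,0,0],"angular":[0,0,0],"grip":1},{"delta_pos":[0,0,-0.03],"angular":[0,0,0],"grip":1},{"delta_pos":[0,0,-0.035],"angular":[0,0,0],"grip":1},{"delta_pos":[0,0,-0.035],"angular":[0,0,0],"grip":1},{"delta_pos":[0,0,-0.03],"angular":[0,0,0],"grip":1},{"delta_pos":[0,0,0],"angular":[0,0,0],"grip":1}]'
```

```text
t: 41.05
tool_pos: [0.5047, -0.2581, 0.0933]
ee_rot: [180.0, -0.0, 90.0]
wrist_force: [-0.4, 1.2, 1.1]
opening: 0.0511
finger_force: 0.5
t: 42.05
tool_pos: [0.5058, -0.2591, 0.2272]
ee_rot: [179.6, 0.1, 90.0]
wrist_force: [0.3, 0.1, -0.1]
opening: 0.0373
finger_force: 60.2
```

```bash
python3 -m inch '[{"delta_pos":[0.036,0.002,0],"angular":[0,0,0],"grip":1},{"delta_pos":[0.036,0.002,0],"angular":[0,0,0],"grip":1},{"delta_pos":[0.036,0.002,0],"angular":[0,0,0],"grip":1},{"delta_pos":[0.036,0.002,0],"angular":[0,0,0],"grip":1},{"delta_pos":[0.036,0.002,0],"angular":[0,0,0],"grip":1},{"delta_pos":[0.036,0.002,0],"angular":[0,0,0],"grip":1},{"delta_pos":[0.036,0.002,0],"angular":[0,0,0],"grip":1},{"delta_pos":[0.036,0.002,0],"angular":[0,0,0],"grip":1},{"delta_pos":[0.036,0.002,0],"angular":[0,0,0],"grip":1},{"delta_pos":[0.036,0.001,0],"angular":[0,0,0],"grip":1},{"delta_pos":[0.036,0,0],"angular":[0,0,0],"grip":1},{"delta_pos":[0.035,0,0],"angular":[0,0,0],"grip":1},{"delta_pos":[0,0,0],"angular":[0,0,0],"grip":1},{"delta_pos":[0,0,0],"angular":[0,0,0],"grip":1},{"delta_pos":[0,0,0],"angular":[0,0,0],"grip":1},{"delta_pos":[0,0,0],"angular":[0,0,0],"grip":1}]'; python3 -c "
from pk import *
discs(.064,3,40)"
```

```text
t: 43.65
tool_pos: [0.5237, 0.1713, 0.2231]
ee_rot: [180.0, 0.0, 89.9]
wrist_force: [-0.2, 0.4, -0.7]
opening: 0.0375
finger_force: 60.2
tcp [0.5237 0.1715 0.2231] sd [0.     0.0001 0.    ]
(np.float64(11.0), np.float64(2.0)) 3 [0.5245 0.2639 0.7952]
(np.float64(11.0), np.float64(6.0)) 3 [0.5253 0.2182 0.7724]
```

```bash
python3 -m inch '[{"delta_pos":[0.0015,0,0.03],"angular":[0,0,0],"grip":1},{"delta_pos":[0,0,0.03],"angular":[0,0,0],"grip":1},{"delta_pos":[0,0,0.02],"angular":[0,0,0],"grip":1},{"delta_pos":[0,0,0.012],"angular":[0,0,0],"grip":1},{"delta_pos":[0,0,0.008],"angular":[0,0,0],"grip":1},{"delta_pos":[0,0,0],"angular":[0,0,0],"grip":1},{"delta_pos":[0,0,0],"angular":[0,0,0],"grip":-0.3},{"delta_pos":[0,0,0],"angular":[0,0,0],"grip":-0.3},{"delta_pos":[0,0,0],"angular":[0,0,0],"grip":-0.3},{"delta_pos":[0,0,0],"angular":[0,0,0],"grip":-0.3},{"delta_pos":[0,0,-0.03],"angular":[0,0,0],"grip":-0.3},{"delta_pos":[0,0,-0.035],"angular":[0,0,0],"grip":-0.3},{"delta_pos":[0,0,-0.035],"angular":[0,0,0],"grip":-0.3},{"delta_pos":[-0.03,0,0],"angular":[0,0,0],"grip":-0.3},{"delta_pos":[-0.03,0,0],"angular":[0,0,0],"grip":-0.3}]'
python3 -m inch '[{"delta_pos":[-0.037,-0.009,0],"angular":[0,0,0],"grip":0.15},{"delta_pos":[-0.037,-0.01,0],"angular":[0,0,0],"grip":0.15},{"delta_pos":[-0.037,-0.011,0],"angular":[0,0,0],"grip":0.15},{"delta_pos":[-0.037,-0.012,0],"angular":[0,0,0],"grip":0.15},{"delta_pos":[-0.037,-0.012,0],"angular":[0,0,0],"grip":0.15},{"delta_pos":[-0.037,-0.012,0],"angular":[0,0,0],"grip":0.15},{"delta_pos":[-0.037,-0.012,0],"angular":[0,0,0],"grip":0.15},{"delta_pos":[-0.037,-0.012,0],"angular":[0,0,0],"grip":0.15},{"delta_pos":[-0.037,-0.012,0],"angular":[0,0,0],"grip":0.15},{"delta_pos":[-0.037,-0.012,0.02],"angular":[0,0,0],"grip":0.15},{"delta_pos":[0,0,0.02],"angular":[0,0,0],"grip":0.15},{"delta_pos":[0,0,0],"angular":[0,0,0],"grip":0.15},{"delta_pos":[0,0,0],"angular":[0,0,0],"grip":0.15},{"delta_pos":[0,0,0],"angular":[0,0,0],"grip":0.15},{"delta_pos":[0,0,0],"angular":[0,0,0],"grip":0.15}]'
python3 - <<'E'
from h import *
im,K,Rc,C=snap('top'); a=cv2.resize(im[150:300,170:390],(800,545),interpolation=cv2.INTER_CUBIC)
im,K,Rc,C=snap('wrist'); b=im; print(proj([[.410,-.257,.051]],K,Rc,C))
a=cv2.resize(a,(480,330)); b=cv2.resize(b,(320,240)); c=np.zeros((330,800,3),'uint8'); c[:,:480]=a; c[:240,480:]=b
cv2.imwrite('pics/m1.png',c[:,:,::-1])
E
```

```text
t: 45.3
tool_pos: [0.5239, 0.1148, 0.2244]
ee_rot: [179.8, -0.1, 90.2]
wrist_force: [0.1, -0.7, 0.1]
opening: 0.0556
finger_force: 0.0
t: 46.8
tool_pos: [0.4101, -0.255, 0.1838]
ee_rot: [179.9, 0.0, 90.1]
wrist_force: [-0.4, -0.3, 1.0]
opening: 0.0366
finger_force: 0.0
[[271.45227214 233.2689259 ]]
```

View pics/m1.png

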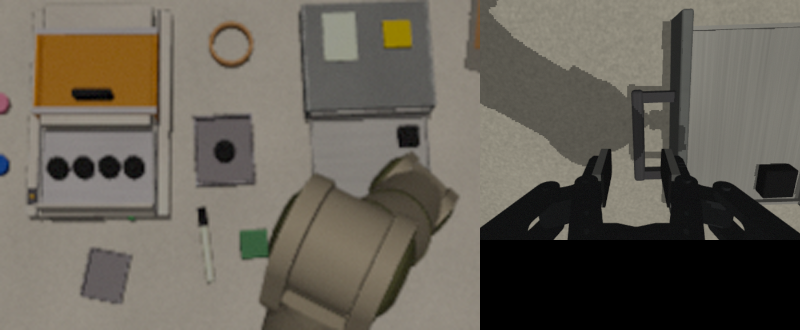

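Four pucks stand in a row on the bed (58-134,167), the cured one is in the tray (224,150), and the ink pad is in the drawer (408,136). The handle bar (right inset, x≈638) is between the fingers, so I will pinch it and push the drawer shut.

```bash
python3 -m inch '[{"delta_pos":[0,0.001,0.03],"angular":[0,0,0],"grip":0.15},{"delta_pos":[0,0,0.03],"angular":[0,0,0],"grip":0.15},{"delta_pos":[0,0,0.016],"angular":[0,0,0],"grip":0.15},{"delta_pos":[0,0,0.006],"angular":[0,0,0],"grip":0.15},{"delta_pos":[0,0,0],"angular":[0,0,0],"grip":1},{"delta_pos":[0,0,0],"angular":[0,0,0],"grip":1},{"delta_pos":[0,0,0],"angular":[0,0,0],"grip":1},{"delta_pos":[0,0,0],"angular":[0,0,0],"grip":1},{"delta_pos":[0,0,0],"angular":[0,0,0],"grip":1}]'
python3 -m inch '[{"delta_pos":[0,0.005,0],"angular":[0,0,0],"grip":1},{"delta_pos":[0,0.01,0],"angular":[0,0,0],"grip":1},{"delta_pos":[0,0.01,0],"angular":[0,0,0],"grip":1},{"delta_pos":[0.001,0.01,0],"angular":[0,0,0],"grip":1},{"delta_pos":[0,0.01,0],"angular":[0,0,0],"grip":1},{"delta_pos":[0,0.01,0],"angular":[0,0,0],"grip":1},{"delta_pos":[0.001,0.01,0],"angular":[0,0,0],"grip":1},{"delta_pos":[0,0.01,0],"angular":[0,0,0],"grip":1},{"delta_pos":[0,0.01,0],"angular":[0,0,0],"grip":1},{"delta_pos":[0.001,0.01,0],"angular":[0,0,0],"grip":1},{"delta_pos":[0,0.01,0],"angular":[0,0,0],"grip":1},{"delta_pos":[0,0.01,0],"angular":[0,0,0],"grip":1},{"delta_pos":[0,0.01,0],"angular":[0,0,0],"grip":1},{"delta_pos":[0,0.01,0],"angular":[0,0,0],"grip":1},{"delta_pos":[0,0.01,0],"angular":[0,0,0],"grip":1},{"delta_pos":[0,0.01,0],"angular":[0,0,0],"grip":1},{"delta_pos":[0,0.008,0],"angular":[0,0,0],"grip":1},{"delta_pos":[0,0.005,0],"angular":[0,0,0],"grip":1},{"delta_pos":[0,0.002,0],"angular":[0,0,0],"grip":1},{"delta_pos":[0,0,0],"angular":[0,0,0],"grip":1}]'
```

```text
t: 47.8
tool_pos: [0.4107, -0.2557, 0.1017]
ee_rot: [179.9, 0.0, 90.0]
wrist_force: [-0.2, -0.3, 3.0]
opening: 0.011
finger_force: 59.9
t: 49.8
tool_pos: [0.5782, -0.2506, 0.1017]
ee_rot: [-179.7, -0.2, 90.0]
wrist_force: [-9.1, 6.9, 15.0]
opening: 0.0105
finger_force: 61.6
```

```bash
python3 -m inch '[{"delta_pos":[0,0.003,0],"angular":[0,0,0],"grip":1},{"delta_pos":[0,0,0],"angular":[0,0,0],"grip":1},{"delta_pos":[0,0,0],"angular":[0,0,0],"grip":1}]'
```

```text
t: 50.1
tool_pos: [0.5786, -0.2507, 0.1016]
ee_rot: [-179.5, -0.3, 90.0]
wrist_force: [-17.3, 7.0, 21.5]
opening: 0.0109
finger_force: 62.8
```

```bash
python3 -m inch '[{"delta_pos":[0,-0.005,0],"angular":[0,0,0],"grip":1},{"delta_pos":[0,0,0],"angular":[0,0,0],"grip":0.15},{"delta_pos":[0,0,0],"angular":[0,0,0],"grip":0.15},{"delta_pos":[0,0,0],"angular":[0,0,0],"grip":0.15},{"delta_pos":[0,0,-0.02],"angular":[0,0,0],"grip":0.15},{"delta_pos":[0,0,-0.04],"angular":[0,0,0],"grip":0.15},{"delta_pos":[0,0,-0.04],"angular":[0,0,0],"grip":0.15},{"delta_pos":[0.02,0,-0.04],"angular":[0,0,0],"grip":0.15},{"delta_pos":[0.038,0.006,-0.03],"angular":[0,0,0],"grip":0.15},{"delta_pos":[0.038,0.006,0],"angular":[0,0,0],"grip":0.15},{"delta_pos":[0.038,0.006,0],"angular":[0,0,0],"grip":0.15},{"delta_pos":[0.038,0.006,0],"angular":[0,0,0],"grip":0.15},{"delta_pos":[0.038,0.006,0],"angular":[0,0,0],"grip":0.15},{"delta_pos":[0.038,0.006,0],"angular":[0,0,0],"grip":0.15},{"delta_pos":[0.038,0.006,0],"angular":[0,0,0],"grip":0.15},{"delta_pos":[0.038,0.006,0],"angular":[0,0,0],"grip":0.15},{"delta_pos":[0.038,0.006,0],"angular":[0,0,0],"grip":0.15},{"delta_pos":[0.038,0.006,0],"angular":[0,0,0],"grip":0.15},{"delta_pos":[0.038,0,0],"angular":[0,0,0],"grip":0.15},{"delta_pos":[0.02,0,0],"angular":[0,0,0],"grip":0.15}]'
python3 -m inch '[{"delta_pos":[0,0,0],"angular":[0,0,0],"grip":0},{"delta_pos":[0,0,0],"angular":[0,0,0],"grip":0},{"delta_pos":[0,0,0],"angular":[0,0,0],"grip":0}]'
python3 - <<'E'
from h import *
im,K,Rc,C=snap('wrist'); print(get_obs()['tool_pos'],proj([[.638,.239,.136]],K,Rc,C))
b=cv2.resize(im,(400,300)); im,K,Rc,C=snap('top'); a=cv2.resize(im[140:290,180:380],(400,300),interpolation=cv2.INTER_CUBIC)
cv2.imwrite('pics/m2.png',np.hstack([a,b])[:,:,::-1])
E
```

```text
t: 52.1
tool_pos: [0.6384, 0.2092, 0.2706]
ee_rot: [-180.0, -0.1, 90.2]
wrist_force: [0.1, 0.6, 0.4]
opening: 0.0363
finger_force: 0.0
t: 52.4
tool_pos: [0.6389, 0.2029, 0.2712]
ee_rot: [180.0, 0.1, 89.8]
wrist_force: [0.1, -0.3, 1.1]
opening: 0.0426
finger_force: 0.0
[0.63893384 0.20290124 0.27131412] [[269.98168833 167.20168347]]
```

View pics/m2.png

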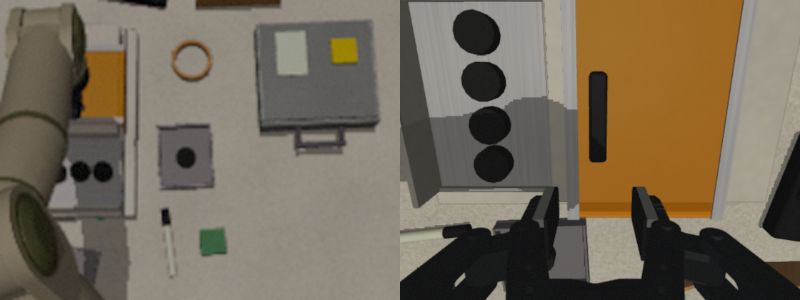

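The drawer is shut. The tab is at (597,117) in the right half, and all four pucks are still in their row.

```bash
python3 -m inch '[{"delta_pos":[0.037,0.002,0],"angular":[0,0,0],"grip":0},{"delta_pos":[0,0,0.03],"angular":[0,0,0],"grip":0},{"delta_pos":[0,0,0.03],"angular":[0,0,0],"grip":0},{"delta_pos":[0,0,0.02],"angular":[0,0,0],"grip":0},{"delta_pos":[0,0,0.009],"angular":[0,0,0],"grip":0},{"delta_pos":[0,0,0],"angular":[0,0,0],"grip":1},{"delta_pos":[0,0,0],"angular":[0,0,0],"grip":1},{"delta_pos":[0,0,0],"angular":[0,0,0],"grip":1},{"delta_pos":[0,0,0],"angular":[0,0,0],"grip":1},{"delta_pos":[0,0,0],"angular":[0,0,0],"grip":1}]'
```

```text
t: 53.5
tool_pos: [0.6413, 0.2416, 0.1831]
ee_rot: [179.9, -0.0, 89.9]
wrist_force: [0.9, -3.4, 3.0]
opening: 0.0128
finger_force: 60.5
```

```bash
python3 -m inch '[{"delta_pos":[0,-0.005,0],"angular":[0,0,0],"grip":1},{"delta_pos":[0,-0.01,0],"angular":[0,0,0],"grip":1},{"delta_pos":[0,-0.01,0],"angular":[0,0,0],"grip":1},{"delta_pos":[0,-0.01,0],"angular":[0,0,0],"grip":1},{"delta_pos":[0,-0.01,0],"angular":[0,0,0],"grip":1},{"delta_pos":[0,-0.01,0],"angular":[0,0,0],"grip":1},{"delta_pos":[0,-0.01,0],"angular":[0,0,0],"grip":1},{"delta_pos":[0,-0.01,0],"angular":[0,0,0],"grip":1},{"delta_pos":[0,-0.01,0],"angular":[0,0,0],"grip":1},{"delta_pos":[0,-0.01,0],"angular":[0,0,0],"grip":1},{"delta_pos":[0,-0.01,0],"angular":[0,0,0],"grip":1},{"delta_pos":[0,-0.01,0],"angular":[0,0,0],"grip":1},{"delta_pos":[0,-0.01,0],"angular":[0,0,0],"grip":1},{"delta_pos":[0,-0.01,0],"angular":[0,0,0],"grip":1},{"delta_pos":[0,-0.01,0],"angular":[0,0,0],"grip":1},{"delta_pos":[0,0,0],"angular":[0,0,0],"grip":1}]'
python3 -m inch '[{"delta_pos":[0,-0.007,0],"angular":[0,0,0],"grip":1},{"delta_pos":[0,-0.007,0],"angular":[0,0,0],"grip":1},{"delta_pos":[0,-0.006,0],"angular":[0,0,0],"grip":1},{"delta_pos":[0,-0.005,0],"angular":[0,0,0],"grip":1},{"delta_pos":[0,0,0],"angular":[0,0,0],"grip":1},{"delta_pos":[0,0,0],"angular":[0,0,0],"grip":1}]'
```

```text
t: 55.1
tool_pos: [0.4942, 0.2424, 0.183]
ee_rot: [-180.0, -0.1, 90.0]
wrist_force: [-1.9, -2.2, 10.8]
opening: 0.013
finger_force: 61.8
t: 55.7
tool_pos: [0.4768, 0.2424, 0.1831]
ee_rot: [179.2, -0.1, 89.8]
wrist_force: [25.4, -4.2, -11.5]
opening: 0.013
finger_force: 60.5
```

```bash
python3 -m inch '[{"delta_pos":[0,0.003,0],"angular":[0,0,0],"grip":1},{"delta_pos":[0,0.002,0],"angular":[0,0,0],"grip":1},{"delta_pos":[0,0,0],"angular":[0,0,0],"grip":0},{"delta_pos":[0,0,0],"angular":[0,0,0],"grip":0},{"delta_pos":[0,0,0],"angular":[0,0,0],"grip":0},{"delta_pos":[0,0,-0.03],"angular":[0,0,0],"grip":0},{"delta_pos":[0,0,-0.04],"angular":[0,0,0],"grip":0},{"delta_pos":[-0.03,0,-0.04],"angular":[0,0,0],"grip":0},{"delta_pos":[-0.04,0,0],"angular":[0,0,0],"grip":0},{"delta_pos":[-0.04,0,0],"angular":[0,0,0],"grip":0},{"delta_pos":[-0.04,0,0],"angular":[0,0,0],"grip":0},{"delta_pos":[-0.04,0,0],"angular":[0,0,0],"grip":0},{"delta_pos":[-0.04,0,0],"angular":[0,0,0],"grip":0},{"delta_pos":[-0.04,0,0],"angular":[0,0,0],"grip":0},{"delta_pos":[-0.04,0,0],"angular":[0,0,0],"grip":0},{"delta_pos":[0,0,0],"angular":[0,0,0],"grip":0},{"delta_pos":[0,0,0],"angular":[0,0,0],"grip":0}]'
python3 - <<'E'
from h import *
im,K,Rc,C=snap('top'); a=cv2.resize(im[140:290,160:380],(440,300),interpolation=cv2.INTER_CUBIC)
im,K,Rc,C=snap('scene'); b=cv2.resize(im[180:330,160:340],(360,300),interpolation=cv2.INTER_CUBIC)
cv2.imwrite('pics/m3.png',np.hstack([a,b])[:,:,::-1])
E
```

```text
t: 57.4
tool_pos: [0.475, -0.0682, 0.2919]
ee_rot: [-180.0, -0.0, 89.9]
wrist_force: [0.0, 1.2, 0.1]
opening: 0.0429
finger_force: 0.0
```

View pics/m3.png

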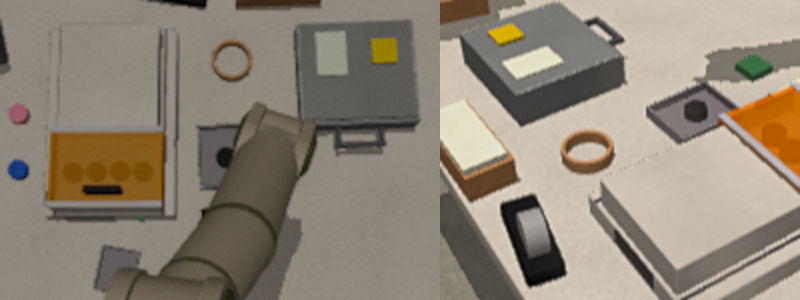

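The hood is shut over the four pucks, seen through it at (73-143,171). The drawer is home, and the cured puck is in the tray (right half, 697,110).

```bash
python3 -c "
from station import sign_off; print(sign_off())"
```

```text
the job is handed in; nothing more can be done
None
```

The job is done and handed in after about 57 s of robot time: the cured puck is in the grey tray, all four drawer pucks lie side by side on the bed, the ink pad stayed in the drawer, the drawer is fully home, and the hood is pushed against its end stop past the catch (latch judged from position and force).

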